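# Hold the tall optical cell in the light gate's beam

## Task

Slide the light gate's shutter fully open by its tab, then take the taller of the two glass cells out of the rack, letting the fingers touch only its ribbed frosted faces and never its clear windows. Lower it between the gate's two heads without touching the gate with it, and finish while holding it there: upright, still, about midway between the heads, with the beam passing squarely through both windows at the level of the dark line near its foot. Do not let go of it, and leave the shorter cell and the things lying around where they are.

Things in the scene. Friction and masses are not known exactly. Their poses are not given: they have to be found in the camera images.
- gate: light gate fixed to the bench: base plate 104x176x10 mm, two grey heads 74 mm high, 80 mm gap between them. Origin on the bench under the beam's middle, z up. The beam runs along y, 60 mm up, from the emitter (x -23 to 49, y 40 to 74 mm; carries the shutter) to the receiver (x -25 to 25, y -40 to -74 mm). Lens rims and shutter blade stand up to 4 mm into the gap
- gate_beam (a point): middle of the beam: gate frame (0, 0, 60 mm), halfway between the heads; its axes are the gate's
- shutter (a joint): travel of the shutter, a dark steel blade in front of the emitter's lens: 0 = shut, 0.025 m = fully open against its stop; it opens along the gate's +x axis, with about 1.5 N of friction, and stays where it is left
- shutter_tab (a point): centre of the top of the shutter's upright black tab, which stands on the emitter head: 12 mm along the gate's x, 14 mm along its y, 26 mm tall; its top is 104.5 mm and its foot 78.5 mm above the bench. The point moves with the shutter, its axes are the gate's
- rack: black rack block fixed to the bench, 76x150x20 mm, with two pockets 72 mm apart along its y axis, 33x25 mm, 15 mm deep (pocket floor 5 mm above the bench), each holding one cell upright. Origin under its centre
- cell: the taller cell, a cuvette 30 (x) x 22 (y) x 75 mm tall, 50 to 100 g, upright in either pocket, its x along the rack's x. Origin at the centre of its underside, z up. Frosted faces: the two ribbed white plates across its x axis, 30 mm apart, 20 mm wide, full height. Clear windows: the faces across its y axis, 22 mm apart. A half turn makes no difference
- window_a: the cell's clear window on its +y face, 24 mm wide and 71 mm tall; origin and axes are those of the cell
- window_b: the cell's clear window on its -y face, likewise
- cell_mark (a point): point on the cell's axis at the level of the thin dark line, 16 mm above its underside, that belongs in the middle of the beam; its axes are the cell's
- cell_short: the shorter cell, of the same section but only 50 mm tall and without a dark line, in the rack's other pocket; leave it there
- reel_small: small reel of solder wire, 76 mm across, 56 mm tall, stands behind the work; origin under its centre
- tape_blue: roll of blue tape, 60 mm across, 24 mm tall, lying behind the work; origin under its centre
- cutters: red side cutters, 132 mm long, 12 mm thick, lying behind the work; origin under the middle

How it is judged:
By the outcome, as a careful person would: the job done as asked, in the order asked, and still so for the second after the job is handed in, while the arm keeps its last pose, push and grip.
It also fails if it takes over 48 s, if anything falls off the work surface, if the arm or the gripper's body presses on something with over 40 N, if the wrist force passes 120 N, or if a joint passes its speed limit or range.

## Robot

A 7-joint arm with a two-finger parallel gripper is mounted at the origin on a cart in front of the work surface, level with it; the furniture and walls round the work are solid. World frame = base frame: x ahead of the robot, y to its left, z up, the work surface at z = 0. Lengths are in m, angles in rad, forces in N, time in s.
With the tool pointing down it reaches from about 0.35 to 0.9 m from the base axis. Payload 7.2 kg.
Tool frame: the origin (TCP) lies at the very end of the fingers, on their centre line; the grasp point (between the pads) lies 19 mm behind it (pinch_z is the distance from the TCP to the grasp point, in m); z points along the fingers, y is the line along which they close (so a half turn about z gives the same grasp; the last joint's range is limited). The gripper opens to 85 mm and grips with 20 to 120 N. Pads are 22 mm wide; open, the fingers measure 114 mm over their backs; the gripper's body (76 mm by 85 mm) begins 54 mm behind the grasp point. The pads swing forward as they close: fully open they stand 13 mm farther back than shut.
Start: joints at [-1.259, 0.411, -0.013, 1.596, 0.006, 1.134, -0.082], TCP at [0.232, 0.58, 0.231] pointing down, gripper open.
Joint ranges: [-2.95, 2.95], [-0.29, 1.99], [-1.47, 1.44], [0.14, 2.54], [-1.03, 4.17], [0.13, 1.85], [-2.86, 2.86]. Speed limits (rad/s): [2.39, 2.39, 3.01, 3.01, 3.14, 3.14, 3.14].

## Interface

Orientations are given as a unit quaternion [w, x, y, z].
In Python, from plant import observe, read_camera, hand_in, masks_of, pinch_z gives the robot as it stands.
- The arm moves only by the shell command python3 -m jog 'ROWS' [FORCE]. ROWS is JSON, a list of rows, each a list of 5 numbers: the shift along the world's x, y, z in m, then the turn about the world's z in rad, then the opening, from 0 (shut) to 1 (fully open). In form: [[tx, ty, tz, spin, claw], ...]. A call has 1 to 10 rows; each row is the pose to reach, as a shift and turn from the pose commanded when the call began; what a row does not reach only later rows make up. A row lasts 1/12 s, in which the tool goes at most 41.7 mm and 7.16 degrees, less where a joint would pass 70% of its speed; a pose out of reach is approached as far as the arm can. A call with a gripper value outside its range is refused whole. The fingers move at their own pace and stop on an object; FORCE is the grip in N (left out, the last holds). Time passes only in rows, so rows that repeat a pose let the fingers close. It gives the time, the measured TCP pose, the force, the opening and the grip force at its end, in the units of the state.
- observe(): the state, without advancing time (a new reading comes with each control period).
- read_camera(name): name is "side" or "top"; returns a dict with "pixels" (384x512x3 uint8, red, green, blue), "vfov" (degrees; the focal length in pixels is half the picture's height over the tangent of half this angle, whatever the lens; pixels are square), "cx", "cy" (the principal point, pixels), "dist_coeffs" ([k1, k2, p1, p2, k3] as OpenCV has them; the pictures are not rectified), "view" (4x4, takes a point from world to camera coordinates). Camera axes: x right, y up, looking along -z (the intrinsics and any distortion apply to the point x, -y, -z); pixel columns grow to the right and rows downward; lengths in m; the calibration is good to about 2 mm. A picture is of the moment at which its call begins. There is no depth.
- hand_in(): hands the job in; it is judged then, once.
Trained networks look in a picture, given as the dict that the camera call returned (one of the last four; its "shot" number tells which), for a name from the list of things; names that differ only in an ending like _2 or _b are one class to them, and where a whole thing is asked for, a point or a joint stands for the part that bears it (a point fixed in the world has none). Each returns a list of dicts, best first, with "p" (0 to 1); they miss things now and then, are a little off and sometimes report something else, mostly with a low value. They report only what shows in the picture. A call takes as long as a camera call.
- masks_of(picture, label): "region" (384x512 bool, what is visible of it) and "point" ([column, row] in pixels, amid what is visible of it).
The state is a dict: "clock": time; "joints": joint angles; "dq": joint speeds; "tau": joint torques, N m; "tool_pos": TCP position; "tool_rot": TCP orientation; "contact_force": force on the tool from outside, world axes, zero at the start; "wrist_torque": the same for the moment, N m; "opening": opening from 0.0 (shut) to 1.0 (fully open); "grasp_force": force on a finger pad.
Only numpy, scipy, OpenCV 4.12 (cv2) and the standard library are available. Lean on these libraries where they do the work, as an engineer would, in place of code of your own. Each camera call takes 0.05 s, during which the arm holds its last target. There are 200 camera calls.

## Working session

There is one attempt and no reset: what is moved stays moved. The work goes in short steps, Python scripts to look and compute and a shell command to move; the robot and the scene stay as the last step left them, time stands still between calls to the robot, and variables do not carry over. Pictures are saved under pics/ and viewed, at most 10 in all, crops included, and the job is handed in when it is done.

```bash
mkdir -p pics; ls; cat > h.py <<'E'
import numpy as np, cv2, json
from plant import observe, read_camera, hand_in, masks_of, pinch_z
def K(c):
    f=c["pixels"].shape[0]/2/np.tan(np.radians(c["vfov"])/2)
    return np.array([[f,0,c["cx"]],[0,f,c["cy"]],[0,0,1]])
def proj(c,P):
    P=np.atleast_2d(P).astype(float); V=np.array(c["view"])
    q=(P@V[:3,:3].T+V[:3,3])*[1,-1,-1]
    return cv2.projectPoints(q.reshape(-1,1,3),np.zeros(3),np.zeros(3),K(c),np.array(c["dist_coeffs"],float))[0].reshape(-1,2)
def ray(c,uv):
    uv=np.array(uv,float).reshape(-1,1,2)
    n=cv2.undistortPoints(uv,K(c),np.array(c["dist_coeffs"],float)).reshape(-1,2)
    d=np.c_[n[:,0],-n[:,1],-np.ones(len(n))]; V=np.array(c["view"])
    return -V[:3,:3].T@V[:3,3], d@V[:3,:3]
def onz(c,uv,z):
    o,d=ray(c,uv); return o+d*((z-o[2])/d[:,2])[:,None]
def save(c,n,crop=None,s=1):
    im=c["pixels"][:,:,::-1]
    if crop: x0,y0,x1,y1=crop; im=im[y0:y1,x0:x1]
    cv2.imwrite("pics/"+n,cv2.resize(im,None,fx=s,fy=s,interpolation=cv2.INTER_CUBIC))
E
python3 - <<'E'
from h import *
np.set_printoptions(precision=4,suppress=True)
print(pinch_z); o=observe(); print(o["tool_pos"],o["tool_rot"],o["opening"],o["clock"])
for n in ("top","side"):
    c=read_camera(n); save(c,n+"0.png",s=1.5)
    print(n,c["vfov"],c["dist_coeffs"],ray(c,[[256,192]]))
    for l in ("gate","shutter_tab","rack","cell","cell_short","window_a"):
        for m in masks_of(c,l)[:3]:
            r=m["region"]; ys,xs=np.where(r)
            print(l,round(m["p"],2),m["point"],r.sum(),(xs.min(),ys.min(),xs.max(),ys.max()) if len(xs) else None)
E
```

```text
pics
0.0187
[0.2316 0.58   0.2304] [-0.0001  0.1888  0.982  -0.0008] 1.0030809876906144 0.0
top 48.768955106477904 [-0.1625  0.      0.      0.      0.    ] (array([0.5045, 0.0222, 1.0917]), array([[ 0.0837,  0.0319, -0.9961]]))
gate 0.85 [321.7, 224.8] 2704 (np.int64(283), np.int64(199), np.int64(355), np.int64(251))
shutter_tab 0.63 [302.1, 230.5] 148 (np.int64(295), np.int64(225), np.int64(309), np.int64(237))
shutter_tab 0.54 [344.3, 148.8] 279 (np.int64(338), np.int64(141), np.int64(361), np.int64(163))
shutter_tab 0.34 [209.8, 240.1] 1512 (np.int64(178), np.int64(218), np.int64(242), np.int64(267))
rack 0.61 [210.9, 241.5] 1423 (np.int64(179), np.int64(219), np.int64(241), np.int64(266))
cell 0.46 [221.7, 248.3] 155 (np.int64(215), np.int64(242), np.int64(228), np.int64(256))
side 47.18772008936362 [0.0121 0.     0.     0.     0.    ] (array([0.4584, 0.7694, 0.574 ]), array([[ 0.1475, -0.8257, -0.5445]]))
gate 0.7 [188.4, 260.4] 706 (np.int64(155), np.int64(252), np.int64(220), np.int64(279))
gate 0.57 [300.3, 192.5] 2472 (np.int64(274), np.int64(153), np.int64(328), np.int64(2
[... 236 characters left out ...]
), np.int64(239), np.int64(327), np.int64(266))
rack 0.47 [198.8, 219.8] 1335 (np.int64(181), np.int64(199), np.int64(218), np.int64(242))
cell 0.79 [321.5, 248.0] 625 (np.int64(312), np.int64(232), np.int64(333), np.int64(268))
cell 0.23 [321.2, 253.8] 309 (np.int64(313), np.int64(239), np.int64(327), np.int64(267))
cell_short 0.97 [302.1, 278.7] 474 (np.int64(294), np.int64(265), np.int64(314), np.int64(292))
cell_short 0.74 [226.0, 168.8] 393 (np.int64(218), np.int64(158), np.int64(240), np.int64(177))
cell_short 0.67 [321.7, 249.2] 610 (np.int64(312), np.int64(231), np.int64(333), np.int64(268))
window_a 0.71 [321.1, 254.5] 307 (np.int64(313), np.int64(239), np.int64(327), np.int64(266))
```

View pics/top0.png

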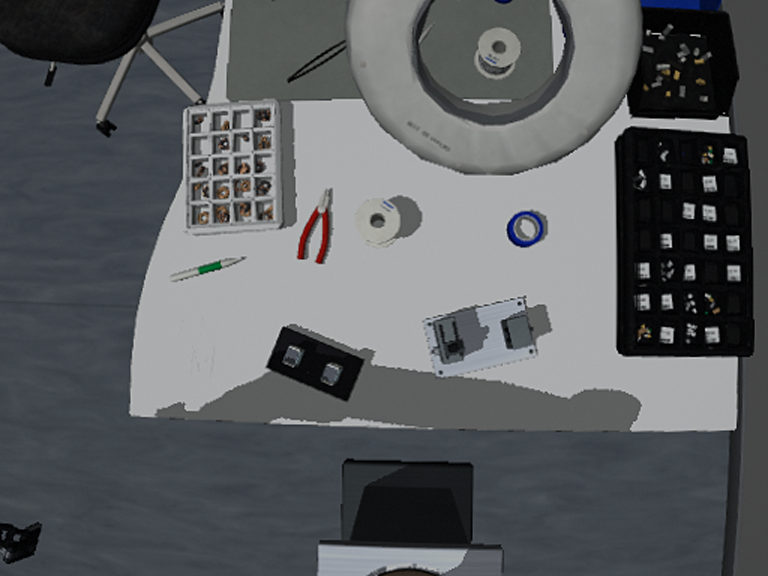

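View pics/side0.png

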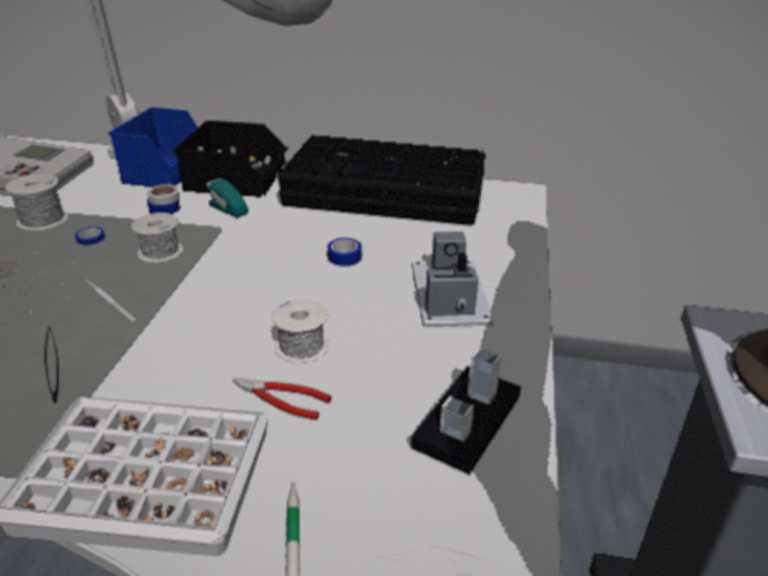

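```bash
cat > fit.py <<'E'
from h import *
from scipy.optimize import minimize
from scipy.ndimage import gaussian_filter
def box(x0,x1,y0,y1,z0,z1): return np.array([[x,y,z] for x in(x0,x1) for y in(y0,y1) for z in(z0,z1)])/1000
GATE=[box(-52,52,-88,88,0,10),box(-23,49,40,74,10,78),box(-25,25,-74,-40,10,74)]
RACK=[box(-38,38,-75,75,0,20)]
def world(B,p):
    c,s=np.cos(p[2]),np.sin(p[2]); return B@np.array([[c,-s,0],[s,c,0],[0,0,1]]).T+[p[0],p[1],0]
def sil(c,boxes,p,S=4):
    im=np.zeros((384*S,512*S),np.uint8)
    for B in boxes:
        uv=(proj(c,world(B,p))+.5)*S-.5
        cv2.fillConvexPoly(im,np.round(cv2.convexHull(uv.astype(np.float32))*16).astype(int),255,shift=4)
    return cv2.resize(im,(512,384),interpolation=cv2.INTER_AREA)/255.
def fit(cm,boxes,p0):
    T=[gaussian_filter(m.astype(float),1) for _,m in cm]
    f=lambda p:sum(((gaussian_filter(sil(c,boxes,p),1)-t)**2).sum()/m.sum() for (c,m),t in zip(cm,T))
    r=minimize(f,p0,method="Nelder-Mead",options=dict(initial_simplex=np.array(p0)+np.vstack([np.zeros(3),np.diag([.01,.01,.1])]),xatol=2e-4,fatol=1e-5))
    return r.x,r.fun
E
python3 - <<'E'
from fit import *
np.set_printoptions(precision=4,suppress=True)
t,s=read_camera("top"),read_camera("side")
def best(c,l,pt):
    L=[m["region"] for m in masks_of(c,l) if m["region"][pt[1],pt[0]]]
    return L[0] if L else None
def near(c,l,pt,d=20):
    L=[m["region"] for m in masks_of(c,l) if np.hypot(*(np.array(m["point"])-pt))<d]
    return L[0]
gt,gs=near(t,"gate",(321,225)),near(s,"gate",(300,192))
rt,rs=near(t,"rack",(211,241)),near(s,"rack",(311,287))
for c,r in ((t,rt),(s,rs)):
    for l in("cell","cell_short"):
        for m in masks_of(c,l):
            q=m["region"]
            if q.sum()<700 and (cv2.dilate(r.astype(np.uint8),np.ones((5,5)))*q).sum()>20 and c is t: r|=q
k=lambda m:cv2.morphologyEx(m.astype(np.uint8),cv2.MORPH_CLOSE,np.ones((9,9)))>0
rt=k(rt)
# side rack: cells occlude; fill
rs=k(rs)
tabs=[m for m in masks_of(t,"shutter_tab")]
g0=np.r_[onz(t,[[321,225]],.02)[0][:2],.2]; r0=np.r_[onz(t,[[211,242]],.02)[0][:2],-.42]
for nm,b,p0,mt,ms in(("gate",GATE,g0,gt,gs),("rack",RACK,r0,rt,rs)):
    for lab,cm in (("both",[(t,mt),(s,ms)]),("top",[(t,mt)]),("side",[(s,ms)])):
        p,f=fit(cm,b,p0); print(nm,lab,p,round(f,3))
        if lab=="both":
            for c,n,cr in((t,"t",(160,180,380,290)),(s,"s",(250,140,370,330))):
                o=c["pixels"].copy()
                S=3; x0,y0,x1,y1=cr
                im=cv2.resize(o[y0:y1,x0:x1,::-1],None,fx=S,fy=S,interpolation=cv2.INTER_CUBIC)
                if nm=="gate": globals()["im"+n]=im
                im=globals()["im"+n]
                for B in b:
                    uv=((proj(c,world(B,p))-[x0,y0]+.5)*S-.5)
                    cv2.polylines(im,[cv2.convexHull(uv.astype(np.float32)).astype(int)],True,(0,255,0),1)
                cv2.imwrite(f"pics/ov_{n}.png",im)
            if nm=="gate": gp=p
for m in tabs[:1]:
    w=onz(t,[m["point"]],.1045)[0]; d=w[:2]-gp[:2]; c,s_=np.cos(gp[2]),np.sin(gp[2])
    print("tab",m["point"],w,"gate frame",c*d[0]+s_*d[1],-s_*d[0]+c*d[1])
a,b=cv2.imread("pics/ov_t.png"),cv2.imread("pics/ov_s.png")
print(a.shape,b.shape)
h=570; a=cv2.copyMakeBorder(a,0,570-a.shape[0],0,0,cv2.BORDER_CONSTANT)
cv2.imwrite("pics/ov.png",np.hstack([a[:, :660],b[:570]])[:, :1020] if 0 else cv2.resize(np.hstack([a,b]),(800,int(570*800/1020))))
E
```

```text
gate both [ 0.5123 -0.1089  0.2217] 0.051
gate top [ 0.5152 -0.1083  0.2436] 0.003
gate side [ 0.5099 -0.1097  0.2281] 0.016
rack both [ 0.4612  0.1719 -0.3604] 0.292
rack top [ 0.4634  0.1709 -0.3515] 0.003
rack side [ 0.4601  0.1735 -0.3654] 0.267
tab [248.6, 150.3] [0.6859 0.0743 0.1045] gate frame 0.20965180864083888 0.1405998635371798
(330, 660, 3) (570, 360, 3)
```

View pics/ov.png

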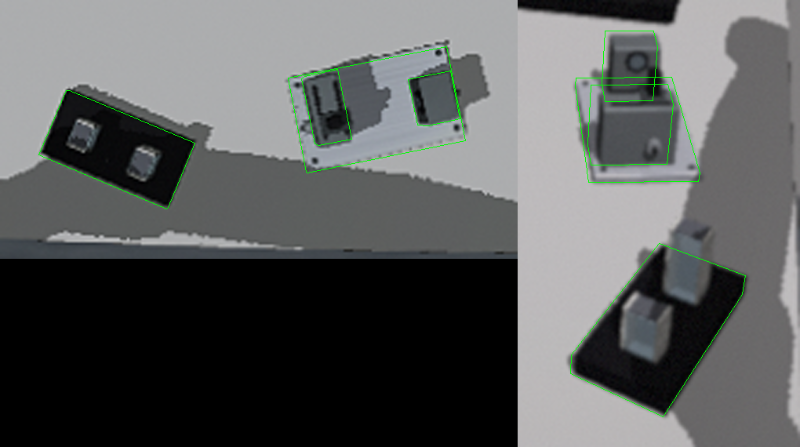

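```bash
python3 - <<'E'
from fit import *
np.set_printoptions(precision=4,suppress=True)
t,s=read_camera("top"),read_camera("side")
a=t["pixels"][190:260,275:365,::-1]; b=s["pixels"][145:225,265:335,::-1]
A=cv2.resize(a,None,fx=5,fy=5,interpolation=cv2.INTER_CUBIC);B=cv2.resize(b,None,fx=5,fy=5,interpolation=cv2.INTER_CUBIC)
GATE[1]=box(-23,49,40,74,10,74)
for p,col in(((.5145,-.1085,.24),(0,255,0)),):
  for c,im,x0,y0 in((t,A,275,190),(s,B,265,145)):
    for Bx in GATE:
        uv=((proj(c,world(Bx,p))-[x0,y0]+.5)*5-.5)
        for i in range(8):
            for j in (1,2,4):
                if not i&j: cv2.line(im,tuple(uv[i].astype(int)),tuple(uv[i|j].astype(int)),col,1)
A=cv2.copyMakeBorder(A,0,50,0,0,cv2.BORDER_CONSTANT)
cv2.imwrite("pics/gz.png",np.hstack([A,B]))
for c in(t,s):
    for m in masks_of(c,"shutter_tab")[:4]: print(c is t,m["p"],m["point"],m["region"].sum())
    for m in masks_of(c,"shutter")[:4]: print(c is t,"sh",m["p"],m["point"],m["region"].sum())
E
```

```text
True 0.56 [304.4, 230.8] 121
False 0.44 [309.7, 180.5] 127
```

View pics/gz.png

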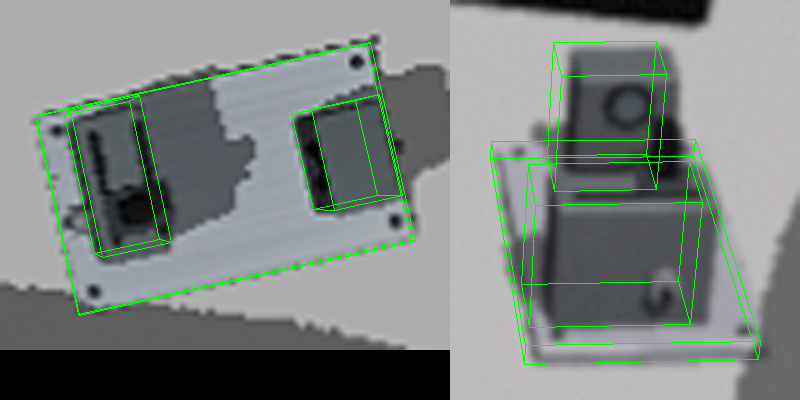

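```bash
python3 - <<'E'
from fit import *
np.set_printoptions(precision=4,suppress=True)
t,s=read_camera("top"),read_camera("side")
for c,uv,z in((t,(301.6,231.4),.1),(t,(304.4,230.8),.1),(s,(308.5,171),.1045),(s,(309,175),.0915)):
    w=onz(c,[uv],z)[0]
    for g in((.5135,-.1087,.24),):
        d=w[:2]-g[:2];co,si=np.cos(g[2]),np.sin(g[2]); print(w,co*d[0]+si*d[1],-si*d[0]+co*d[1])
for x in(0,-12,-20): print(x,proj(t,world(np.array([[x-6,50,104],[x+6,50,104],[x-6,64,104],[x+6,64,104],[x-6,50,78],[x-6,64,78],[x+6,64,78]])/1000,(.5135,-.1087,.24))).round(1).tolist())
g=(.5135,-.1087,.24)
for x in(-12,-25,-35,-40,0): print(x,world(np.array([[x,48,95]])/1000,g))
print(world(np.array([[0,36,0],[0,-36,0]])/1000,(.462,.172,-.356)))
E
```

```text
[ 0.4985 -0.0551  0.1   ] -0.001868963470613754 0.05559805037915841
[ 0.5    -0.0617  0.1   ] -0.0018947989407062747 0.04890044950234082
[ 0.4916 -0.0466  0.1045] -0.006458800321007513 0.06553019298388289
[ 0.49   -0.0523  0.0915] -0.009386071394940135 0.060396971599772635
0 [[304.5, 232.6], [303.4, 227.6], [298.6, 233.9], [297.5, 228.9], [303.5, 232.5], [297.8, 233.8], [296.7, 228.8]]
-12 [[305.6, 237.7], [304.5, 232.6], [299.7, 239.0], [298.6, 233.9], [304.6, 237.4], [298.9, 238.7], [297.8, 233.8]]
-20 [[306.3, 241.1], [305.2, 236.0], [300.4, 242.4], [299.3, 237.3], [305.3, 240.7], [299.6, 242.0], [298.5, 237.1]]
-12 [[ 0.4904 -0.0649  0.095 ]]
-25 [[ 0.4778 -0.068   0.095 ]]
-35 [[ 0.4681 -0.0704  0.095 ]]
-40 [[ 0.4632 -0.0716  0.095 ]]
0 [[ 0.5021 -0.0621  0.095 ]]
[[0.4745 0.2057 0.    ]
 [0.4495 0.1383 0.    ]]
```

```bash
python3 -m jog '[[0.2295,-0.645,-0.06,-0.951,0],[0.2295,-0.645,-0.06,-0.951,0],[0.2295,-0.645,-0.06,-0.951,0],[0.2295,-0.645,-0.06,-0.951,0],[0.2295,-0.645,-0.06,-0.951,0],[0.2295,-0.645,-0.06,-0.951,0],[0.2295,-0.645,-0.06,-0.951,0],[0.2295,-0.645,-0.06,-0.951,0],[0.2295,-0.645,-0.06,-0.951,0],[0.2295,-0.645,-0.06,-0.951,0]]' 20
```

```text
clock: 2.48
tool_pos: [0.3712, 0.1876, 0.1951]
tool_rot: [-0.0, 0.617, 0.787, 0.001]
contact_force: [0.8, -0.7, 0.1]
opening: 0.002
grasp_force: 0.0
```

```bash
python3 -m jog '[[0.09,-0.2526,-0.025,0,0],[0.09,-0.2526,-0.025,0,0],[0.09,-0.2526,-0.025,0,0],[0.09,-0.2526,-0.025,0,0],[0.09,-0.2526,-0.025,0,0],[0.09,-0.2526,-0.025,0,0],[0.09,-0.2526,-0.025,0,0],[0.09,-0.2526,-0.025,0,0],[0.09,-0.2526,-0.025,0,0]]'
python3 - <<'E'
from h import *
o=observe();print(o["tool_pos"],o["contact_force"])
t=read_camera("top");s=read_camera("side")
a=cv2.resize(t["pixels"][170:270,265:365,::-1],None,fx=4,fy=4);b=cv2.resize(s["pixels"][95:225,255:355,::-1],None,fx=4,fy=4)
a=cv2.copyMakeBorder(a,0,120,0,0,cv2.BORDER_CONSTANT)
for im,c,x0,y0 in((a,t,265,170),(b,s,255,95)):
    uv=(proj(c,[o["tool_pos"]])[0]-[x0,y0])*4
    cv2.circle(im,tuple(uv.astype(int)),4,(0,0,255),1)
cv2.imwrite("pics/ap.png",np.hstack([a,b]))
E
```

```text
clock: 3.23
tool_pos: [0.4609, -0.0644, 0.1698]
tool_rot: [0.0, 0.619, 0.786, -0.0]
contact_force: [-0.2, 0.5, -0.2]
opening: 0.003
grasp_force: 0.0
[ 0.46086264 -0.06436757  0.16981764] [-0.24930167  0.54316688 -0.20975573]
```

View pics/ap.png

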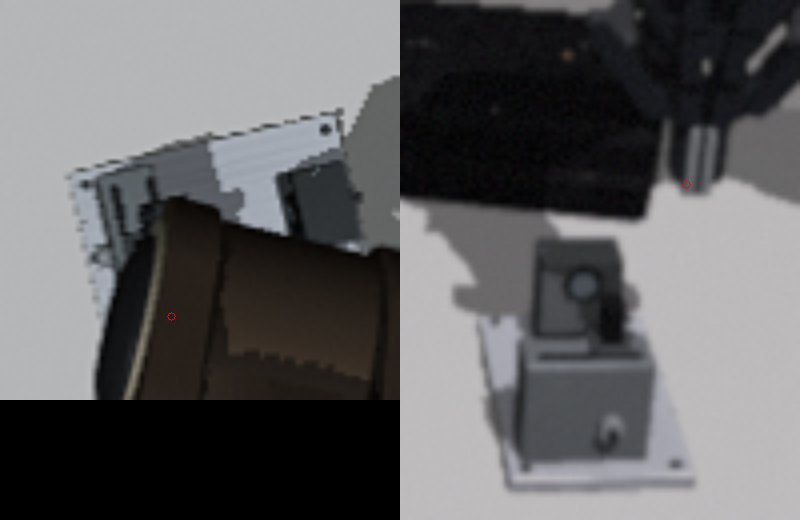

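```bash
python3 -m jog '[[0,0,-0.041,0,0],[0,0,-0.082,0,0],[0,0,-0.082,0,0],[0.0146,0.0036,-0.082,0,0],[0.0194,0.0048,-0.082,0,0],[0.0243,0.006,-0.082,0,0],[0.0291,0.0071,-0.082,0,0]]'
python3 -m jog '[[0.0024,0.0006,0,0,0],[0.0049,0.0012,0,0,0],[0.0073,0.0018,0,0,0]]'
```

```text
clock: 3.92
tool_pos: [0.4903, -0.0552, 0.0892]
tool_rot: [-0.0, 0.617, 0.787, 0.001]
contact_force: [-2.2, 0.3, 0.9]
opening: 0.002
grasp_force: 0.8
clock: 4.17
tool_pos: [0.4975, -0.0542, 0.0885]
tool_rot: [0.0, 0.617, 0.787, 0.0]
contact_force: [-2.0, 0.4, 0.9]
opening: 0.001
grasp_force: 0.8
```

```bash
python3 - <<'E'
from h import *
s=read_camera("side");save(s,"p1.png",(255,95,355,225),4)
E
```

```text
(no output)
```

View pics/p1.png

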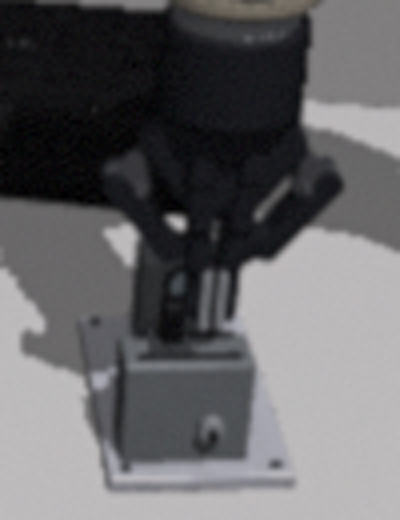

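```bash
python3 -m jog '[[0.0019,0.0005,0,0,0],[0.0039,0.001,0,0,0]]'; python3 -m jog '[[0.0019,0.0005,0,0,0],[0.0039,0.001,0,0,0]]'
```

```text
clock: 4.38
tool_pos: [0.5008, -0.0535, 0.088]
tool_rot: [-0.0, 0.618, 0.787, -0.0]
contact_force: [-8.8, -1.7, 6.1]
opening: -0.005
grasp_force: 4.8
clock: 4.55
tool_pos: [0.5012, -0.0533, 0.0874]
tool_rot: [-0.003, 0.618, 0.786, -0.002]
contact_force: [-19.0, -2.1, 15.8]
opening: -0.003
grasp_force: 9.8
```

```bash
python3 -m jog '[[-0.006,-0.0015,0,0,0],[-0.012,-0.003,0,0,0],[-0.012,-0.003,0.04,0,0],[-0.012,-0.003,0.085,0,0],[-0.012,-0.003,0.085,0,0]]'; python3 - <<'E'
from h import *
o=observe();print(o["tool_pos"])
E
```

```text
clock: 4.97
tool_pos: [0.4966, -0.0564, 0.1788]
tool_rot: [0.004, 0.618, 0.786, 0.003]
contact_force: [1.4, -0.5, 0.2]
opening: -0.003
grasp_force: 0.0
[ 0.49657472 -0.05635955  0.17880463]
```

```bash
python3 -m jog '[[-0.0456,0.1934,0,-0.592,0.7],[-0.0456,0.1934,0,-0.592,0.7],[-0.0456,0.1934,0,-0.592,0.7],[-0.0456,0.1934,0,-0.592,0.7],[-0.0456,0.1934,0,-0.592,0.7],[-0.0456,0.1934,0,-0.592,0.7],[-0.0456,0.1934,0,-0.592,0.7],[-0.0456,0.1934,0,-0.592,0.7]]'
python3 - <<'E'
from fit import *
o=observe();print(o["tool_pos"])
t=read_camera("top");s=read_camera("side")
a=cv2.resize(t["pixels"][180:280,200:350,::-1],None,fx=3,fy=3,interpolation=2);b=cv2.resize(s["pixels"][145:320,255:365,::-1],None,fx=3,fy=3,interpolation=2)
a=cv2.copyMakeBorder(a,0,525-300,0,0,cv2.BORDER_CONSTANT)
g=(.5145,-.1085,.24); r=(.4634,.1709,-.3515)
for im,c,x0,y0,d in((a,t,200,180,(0,0)),(b,s,255,145,(4,1.5))):
    def L(B,p,col):
        uv=(proj(c,world(B,p))+d-[x0,y0]+.5)*3
        for i in range(8):
            for j in(1,2,4):
                if not i&j: cv2.line(im,tuple(uv[i].astype(int)),tuple(uv[i|j].astype(int)),col,1)
    L(GATE[0],g,(0,255,0));L(box(17,29,48,62,78.5,104.5),g,(0,255,255))
    L(box(-15,15,-47,-25,5,80),r,(0,0,255));
    if c is s: L(RACK[0],r,(0,255,0))
cv2.imwrite("pics/p2.png",np.hstack([a,b]))
E
```

```text
clock: 5.63
tool_pos: [0.4474, 0.1395, 0.173]
tool_rot: [0.0, 0.819, 0.574, 0.001]
contact_force: [-0.6, -1.1, 0.3]
opening: 0.701
grasp_force: 0.0
[0.44743951 0.13949576 0.173022  ]
```

View pics/p2.png

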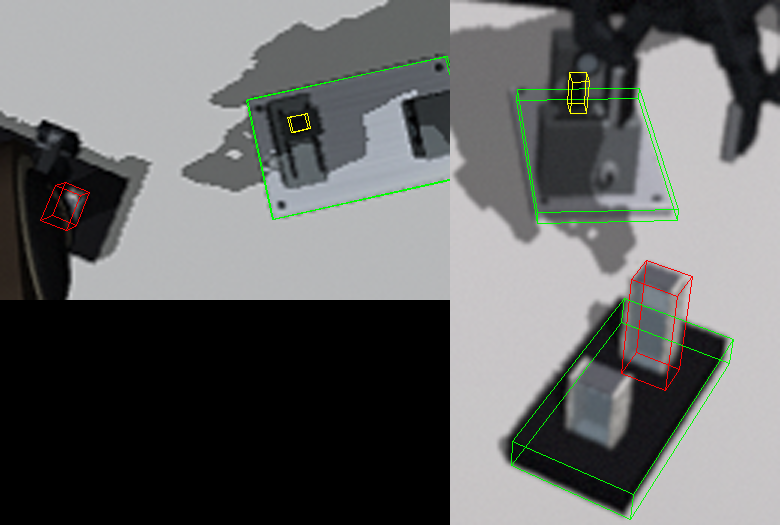

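```bash
python3 -m jog '[[0,0,0,0,0.7],[0,0,0,0,0.7],[0,0,0,0,0.7]]'
```

```text
clock: 5.98
tool_pos: [0.4478, 0.1371, 0.173]
tool_rot: [0.0, 0.82, 0.572, 0.0]
contact_force: [-0.1, -0.4, 0.1]
opening: 0.702
grasp_force: 0.0
```

```bash
python3 -m jog '[[0.003,0,-0.03,0,0.7],[0.003,0,-0.06,0,0.7],[0.003,0,-0.09,0,0.7],[0.003,0,-0.115,0,0.7],[0.003,0,-0.13,0,0.7],[0.003,0,-0.137,0,0.7],[0.003,0,-0.137,0,0.7],[0.003,0,-0.137,0,0.7]]'
python3 - <<'E'
from h import *
o=observe();print(o["tool_pos"])
s=read_camera("side");save(s,"p3.png",(270,190,360,320),5)
E
```

```text
clock: 6.65
tool_pos: [0.4509, 0.1377, 0.0363]
tool_rot: [0.0, 0.82, 0.572, 0.0]
contact_force: [0.3, 0.5, -0.1]
opening: 0.702
grasp_force: 0.0
[0.45088678 0.13766366 0.03627852]
```

View pics/p3.png

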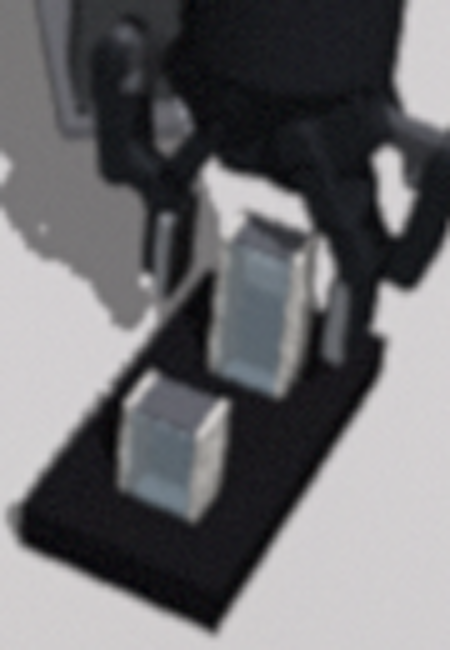

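```bash
python3 -m jog '[[0,0,0,0,0.5],[0,0,0,0,0.4],[0,0,0,0,0.35],[0,0,0,0,0.3],[0,0,0,0,0.25],[0,0,0,0,0.2],[0,0,0,0,0.2],[0,0,0,0,0.2],[0,0,0,0,0.2]]' 30
```

```text
clock: 7.45
tool_pos: [0.4508, 0.1385, 0.0368]
tool_rot: [-0.0, 0.82, 0.572, 0.001]
contact_force: [-1.8, 0.1, 7.3]
opening: 0.344
grasp_force: 29.4
```

```bash
python3 -m jog '[[0,0,0.006,0,0.2],[0,0,0.014,0,0.2],[0,0,0.025,0,0.2],[0,0,0.045,0,0.2],[0,0,0.07,0,0.2],[0,0,0.1,0,0.2],[0,0,0.12,0,0.2],[0,0,0.12,0,0.2],[0,0,0.12,0,0.2]]'
```

```text
clock: 8.2
tool_pos: [0.4511, 0.1386, 0.1575]
tool_rot: [-0.0, 0.82, 0.573, 0.002]
contact_force: [0.4, -0.2, -1.5]
opening: 0.347
grasp_force: 29.9
```

```bash
python3 -m jog '[[0,0,0.02,0,0.2],[0.005,-0.02,0.02,0.06,0.2],[0.012,-0.045,0.02,0.15,0.2],[0.02,-0.075,0.02,0.25,0.2],[0.028,-0.11,0.02,0.35,0.2],[0.036,-0.14,0.02,0.45,0.2],[0.044,-0.17,0.02,0.55,0.2],[0.052,-0.2,0.02,0.588,0.2],[0.058,-0.225,0.02,0.588,0.2],[0.0634,-0.247,0.02,0.588,0.2]]'
python3 -m jog '[[0,0,0,0,0.2],[0,0,0,0,0.2],[0,0,0,0,0.2]]'
python3 - <<'E'
from h import *
o=observe();print(o["tool_pos"])
s=read_camera("side");t=read_camera("top")
a=cv2.resize(s["pixels"][100:225,255:345,::-1],None,fx=4.4,fy=4.4,interpolation=2)
b=cv2.resize(t["pixels"][180:270,265:365,::-1],None,fx=4,fy=4,interpolation=2)
b=cv2.copyMakeBorder(b,0,a.shape[0]-b.shape[0],0,0,cv2.BORDER_CONSTANT)
cv2.imwrite("pics/p4.png",np.hstack([a,b]))
E
```

```text
clock: 9.03
tool_pos: [0.5131, -0.1111, 0.1749]
tool_rot: [-0.001, 0.619, 0.785, -0.001]
contact_force: [0.4, -0.2, -1.0]
opening: 0.349
grasp_force: 29.9
clock: 9.28
tool_pos: [0.5131, -0.1082, 0.175]
tool_rot: [-0.001, 0.619, 0.785, -0.0]
contact_force: [0.3, 0.6, -0.6]
opening: 0.353
grasp_force: 29.9
[ 0.51308115 -0.10821749  0.17497725]
```

View pics/p4.png

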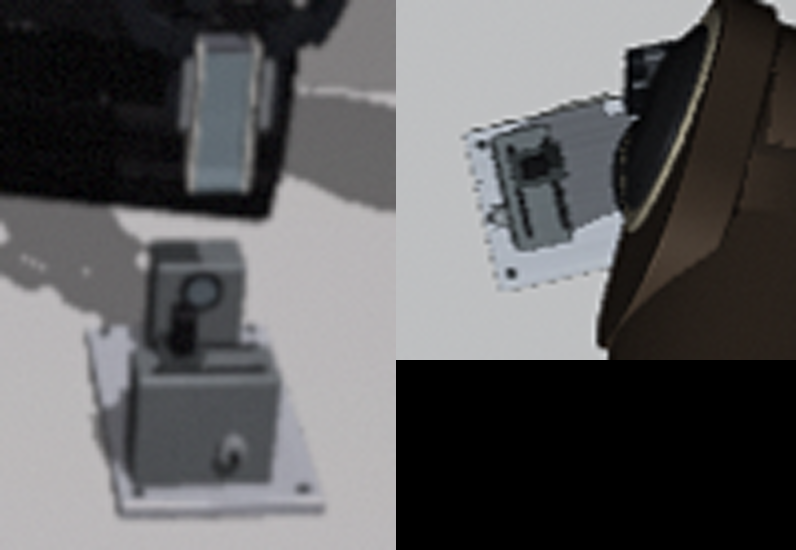

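```bash
cat > meas.py <<'E'
from fit import *
from scipy.spatial.transform import Rotation as R
np.set_printoptions(precision=4,suppress=True)
o=observe();s=read_camera("side")
q=o["tool_rot"];Rt=R.from_quat([q[1],q[2],q[3],q[0]]).as_matrix();tp=np.array(o["tool_pos"])
print("tp",tp,"z",Rt[:,2],"yaw",np.arctan2(Rt[1,1],Rt[0,1]))
def poly(c,P): 
    im=np.zeros((384*4,512*4),np.uint8)
    for p in P:
        uv=(p+.5)*4-.5
        cv2.fillConvexPoly(im,np.round(cv2.convexHull(uv.astype(np.float32))*16).astype(int),255,shift=4)
    return gaussian_filter(cv2.resize(im,(512,384),interpolation=cv2.INTER_AREA)/255.,1)
def shift(c,Ps,m,rot=False):
    T=gaussian_filter(m.astype(float),1); pr=[proj(c,P) for P in Ps]; ce=pr[0].mean(0)
    def f(p):
        a=p[2]/10 if rot else 0; M=np.array([[np.cos(a),-np.sin(a)],[np.sin(a),np.cos(a)]])
        return ((poly(c,[(x-ce)@M.T+ce+p[:2] for x in pr])-T)**2).sum()/m.sum()
    n=3 if rot else 2
    r=minimize(f,np.zeros(n),method="Nelder-Mead",options=dict(initial_simplex=np.vstack([np.zeros(n),3*np.eye(n)]),xatol=.02,fatol=1e-5)); return r.x,r.fun
h0=.0368-.005
cell=(box(-15,15,-11,11,0,75)-[0,0,h0])@np.array([[0,-1,0],[1,0,0],[0,0,1]]).T
cy=np.arctan2(Rt[1,1],Rt[0,1]);Rz=R.from_euler("z",cy).as_matrix()
C=(box(-15,15,-11,11,0,75)-[0,0,h0])@Rz.T+tp
for l in("cell","cell_short","window_a"):
    for m in masks_of(s,l)[:3]: print(l,m["p"],m["point"],m["region"].sum())
    if l=="cell": ms=masks_of(s,l)
pc=proj(s,C).mean(0); print("pred cell",pc)
m=min(ms,key=lambda m:np.hypot(*(np.array(m["point"])-pc)))
print("cell shift",shift(s,[C],m["region"],True))
g=(.5145,-.1085,.24);GATE[1]=box(-23,49,40,74,10,74)
ms=masks_of(s,"gate");pg=proj(s,world(np.array([[0,0,.04]]),g))[0]
m=min(ms,key=lambda m:np.hypot(*(np.array(m["point"])-pg)));print(m["p"],m["point"],m["region"].sum())
print("gate shift",shift(s,[world(B,g) for B in GATE],m["region"]))
J=(proj(s,tp+np.eye(3)*.01)-proj(s,tp))/10;print("px/mm x,y,z",J)
np.save("side.npy",s["pixels"])
E
python3 meas.py
```

```text
tp [ 0.5134 -0.1075  0.1754] z [-0.0012  0.0006 -1.    ] yaw 0.23777786124189704
cell 0.64 [303.8, 127.8] 517
cell_short 0.72 [303.0, 277.4] 462
window_a 0.61 [306.0, 127.9] 360
pred cell [303.7207 124.916 ]
cell shift (array([0.9619, 0.0465, 0.2764]), np.float64(0.026541060509480355))
0.76 [299.5, 188.3] 2384
gate shift (array([1.9591, 0.3574]), np.float64(0.009126473589501399))
px/mm x,y,z [[-0.4613 -0.0427]
 [-0.045   0.1922]
 [ 0.0345 -0.4273]]
```

```bash
python3 -m jog '[[0,0,-0.015,0,0.2],[0,0,-0.03,0,0.2],[0,0,-0.045,0,0.2],[0,0,-0.06,0,0.2],[0,0,-0.075,0,0.2],[0,0,-0.088,0,0.2],[0,0,-0.096,0,0.2],[0,0,-0.0992,0,0.2],[0,0,-0.0992,0,0.2],[0,0,-0.0992,0,0.2]]'; python3 -m jog '[[0,0,0,0,0.2],[0,0,0,0,0.2],[0,0,0,0,0.2]]'; python3 meas.py; python3 - <<'E'
import numpy as np,cv2
a=np.load("side.npy")[120:220,265:335,::-1]; cv2.imwrite("pics/p5.png",cv2.resize(a,None,fx=6,fy=6,interpolation=2)[:600])
E
```

```text
clock: 10.52
tool_pos: [0.5142, -0.109, 0.0771]
tool_rot: [0.0, 0.619, 0.785, 0.0]
contact_force: [-0.2, -0.1, 0.0]
opening: 0.347
grasp_force: 29.9
clock: 10.77
tool_pos: [0.5142, -0.1089, 0.0773]
tool_rot: [0.0, 0.619, 0.785, 0.0]
contact_force: [0.2, -0.4, -0.1]
opening: 0.35
grasp_force: 29.9
tp [ 0.5142 -0.1089  0.0773] z [ 0.001   0.0001 -1.    ] yaw 0.23606491754359107
cell 0.6 [297.4, 158.3] 327
cell 0.42 [298.3, 197.2] 1962
cell_short 0.84 [302.5, 277.8] 479
window_a 0.66 [306.0, 162.9] 232
window_a 0.48 [297.2, 179.5] 105
pred cell [300.2275 164.3504]
cell shift (array([ 1.6636, -2.4229, -0.2996]), np.float64(0.2846522191751043))
0.72 [300.3, 196.9] 2066
gate shift (array([1.5581, 0.4413]), np.float64(0.16760980516503046))
px/mm x,y,z [[-0.4358 -0.0461]
 [-0.0454  0.2141]
 [ 0.0306 -0.3827]]
```

View pics/p5.png

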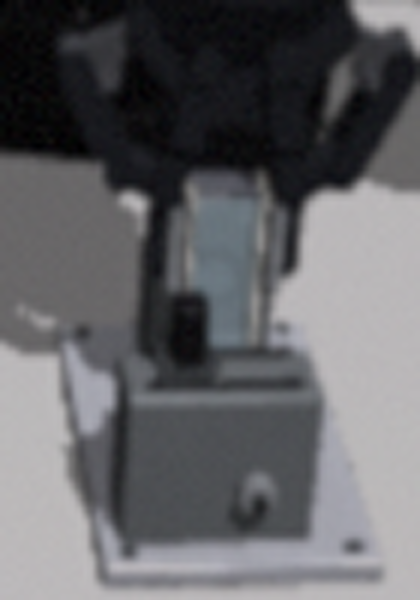

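```bash
python3 -m jog '[[-0.0013,0.0003,-0.0015,0,0.2],[-0.0013,0.0003,-0.0015,0,0.2],[-0.0013,0.0003,-0.0015,0,0.2],[-0.0013,0.0003,-0.0015,0,0.2],[-0.0013,0.0003,-0.0015,0,0.2],[-0.0013,0.0003,-0.0015,0,0.2],[-0.0013,0.0003,-0.0015,0,0.2],[-0.0013,0.0003,-0.0015,0,0.2]]'; python3 -c "
from plant import *
print(observe()['tool_pos'],hand_in())"
```

```text
clock: 11.73
tool_pos: [0.5126, -0.1086, 0.0752]
tool_rot: [0.0, 0.619, 0.785, 0.0]
contact_force: [-0.6, 0.1, -0.4]
opening: 0.349
grasp_force: 29.9
the job is handed in; nothing more can be done
[ 0.51259698 -0.10863088  0.0752386 ] None
```

I pushed the shutter to its stop, lifted the taller cell from the rack by its frosted faces, and handed the job in at 11.7 s with the cell held upright and still between the heads, its dark line at beam height to within an estimated 1–2 mm and no contact force showing as it went in.

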